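# Find the rocking corner of the vise plate and shim it

## Robot

A 6-joint arm with a two-finger parallel gripper is mounted at the origin on the work surface. World frame = base frame: x ahead of the robot, y to its left, z up, the work surface at z = 0. Lengths are in m, angles in rad, forces in N, time in s.
With the tool pointing down it reaches from about 0.3 to 0.775 m from the base axis. Payload 14.6 kg.
Tool frame: the origin (TCP) lies at the very end of the fingers, on their centre line; the grasp point (between the pads) lies 19 mm behind it; y points along the fingers, x is the direction in which the jaws open and shut, and the axes are right-handed (so a half turn about y gives the same grasp; the last joint's range is limited). The gripper opens to 94 mm and grips with 3 to 60 N. Pads are 16 mm wide; open, the fingers measure 119 mm over their backs; the gripper's body (75 mm by 177 mm) begins 78 mm behind the grasp point.
Start: joints at [-1.374, 0.3, 1.521, -0, 1.321, -0.067], TCP at [0.143, -0.531, 0.205] pointing down, gripper open.
Joint ranges: [-3.03, 3.03], [-0.79, 2.21], [0.23, 2.52], [-1.04, 4.18], [0, 3.07], [-2.55, 2.55]. Speed limits (rad/s): [2.22, 2.22, 2.57, 3.14, 3.14, 3.14].

## Interface

Orientations are given as [roll, pitch, yaw] about the fixed x, y, z axes, in that order (R = Rz(yaw) Ry(pitch) Rx(roll)).
In Python, from station import * gives the robot as it stands.
- The arm moves only by the tool send_rows, never from a script. Its argument "series" is text: rows parted by semicolons, each of 7 numbers parted by spaces: the turn, a rotation vector about the tool's x, y, z in units of 5 degrees (1.0 is 5 degrees), then the shift along the tool's x, y, z in cm, then the opening, from -1 (shut) to 1 (fully open). A call has exactly 10 rows; each row is the pose to reach, as a shift and turn from the pose commanded when the call began, along the tool's axes at that moment; what a row does not reach only later rows make up. A row lasts 1/12 s, in which the tool goes at most 41.7 mm and 7.16 degrees, less where a joint would pass 70% of its speed; a pose out of reach is approached as far as the arm can. A call with a gripper value outside its range is refused whole. The fingers move at their own pace and stop on an object; "newtons" is the grip in N (left out, the last holds). Time passes only in rows, so rows that repeat a pose let the fingers close, or fill a call up. It gives the time, the measured TCP pose, the force and the opening at its end, in the units of the state.
- get_obs(): the state, without advancing time (a new reading comes with each control period).
- camera(name): name is "scene" or "top"; returns the picture (420x560x3 uint8, red, green, blue); there is no depth.
- camera_info(name): a dict with "K" (3x3 intrinsics, pixels), "R" (3x3) and "t" (3): a world point X has camera coordinates R X + t. Camera axes: x right, y down, z forward; pixel columns grow to the right and rows downward; lengths in m; the calibration is good to about 2 mm. A picture is of the moment at which its call begins. camera_info takes no time and is no camera call.
- hand_in(): hands the job in, once; it reports no verdict.
The state is a dict: "time_s": time; "qpos": joint angles; "joint_vel": joint speeds; "tau": joint torques, N m; "ee_pos": TCP position; "eef_rot": TCP orientation; "force": force on the tool from outside, world axes, zero at the start; "moment": the same for the moment, N m; "grip_width": finger opening in m.
Only numpy, scipy, OpenCV 4.12 (cv2) and the standard library are available. Lean on these libraries where they do the work, as an engineer would, in place of code of your own. Each camera call takes 0.05 s, during which the arm holds its last target. There are 200 camera calls.

## Task

The base plate under the little vise rocks on one of its four corners. Press down on the corners, one after another, until you find the one that gives, then press the brass shim tab beside that corner down flat; leave the other three tabs standing. Only press with the fingertips: do not lift or shift the vise plate, and leave the other things on the desk where they are.

Things in the scene. Friction and masses are not known exactly. Their poses are not given: they have to be found in the camera images.
- plate: (sizes in mm) loose steel base plate, 150 (x) x 180 (y) x 10, about 1.9 kg, on four feet on a fixed grey bed (170 x 330 x 6, same centre and axes). Origin: centre of its underside, 26 above the desk; x points away from the robot, y left, turned up to 0.2 rad. Fixed on its middle: a vise with green jaws and a cork-faced spreading board, 100 (x) x 110 (y), top 84 above the desk.
- corner_near_left (a point): where to press the near left corner of the base plate: on the plate's upper face (36 above the desk) over its foot, 13 in from both edges. Three corners are firm; one, different each time and not to be told by eye, has a sprung foot: it starts to give at 2 N, is 6 lower at 3.5 N, stops hard there, and springs back level when released
- corner_near_right (a point): where to press the near right corner of the base plate: on the plate's upper face (36 above the desk) over its foot, 13 in from both edges. Three corners are firm; one, different each time and not to be told by eye, has a sprung foot: it starts to give at 2 N, is 6 lower at 3.5 N, stops hard there, and springs back level when released
- corner_far_left (a point): where to press the far left corner of the base plate: on the plate's upper face (36 above the desk) over its foot, 13 in from both edges. Three corners are firm; one, different each time and not to be told by eye, has a sprung foot: it starts to give at 2 N, is 6 lower at 3.5 N, stops hard there, and springs back level when released
- corner_far_right (a point): where to press the far right corner of the base plate: on the plate's upper face (36 above the desk) over its foot, 13 in from both edges. Three corners are firm; one, different each time and not to be told by eye, has a sprung foot: it starts to give at 2 N, is 6 lower at 3.5 N, stops hard there, and springs back level when released
- shim_near_left (a joint): hinge of the brass shim tab of the near left corner, beside the plate's left edge. 0 to 0.05 = standing as found (outer end up by about 28 degrees), 0.50 = pressed flat (level, end stop; its nose then lies under the plate). Stiff hinge: about 10 N down near the outer end moves it and it stays where it is left.
- tab_near_left (a point): on the upper face of that brass tab (20 wide, 44 long, 5 thick), 36 out from its hinge and 8 from its outer end; about 43 above the desk when standing, 26 when flat. The hinge line lies at plate y = +100 and 23.5 above the desk; the tab runs outward along plate +y.
- shim_near_right (a joint): hinge of the brass shim tab of the near right corner, beside the plate's right edge. 0 to 0.05 = standing as found (outer end up by about 28 degrees), 0.50 = pressed flat (level, end stop; its nose then lies under the plate). Stiff hinge: about 10 N down near the outer end moves it and it stays where it is left.
- tab_near_right (a point): on the upper face of that brass tab (20 wide, 44 long, 5 thick), 36 out from its hinge and 8 from its outer end; about 43 above the desk when standing, 26 when flat. The hinge line lies at plate y = -100 and 23.5 above the desk; the tab runs outward along plate -y.
- shim_far_left (a joint): hinge of the brass shim tab of the far left corner, beside the plate's left edge. 0 to 0.05 = standing as found (outer end up by about 28 degrees), 0.50 = pressed flat (level, end stop; its nose then lies under the plate). Stiff hinge: about 10 N down near the outer end moves it and it stays where it is left.
- tab_far_left (a point): on the upper face of that brass tab (20 wide, 44 long, 5 thick), 36 out from its hinge and 8 from its outer end; about 43 above the desk when standing, 26 when flat. The hinge line lies at plate y = +100 and 23.5 above the desk; the tab runs outward along plate +y.
- shim_far_right (a joint): hinge of the brass shim tab of the far right corner, beside the plate's right edge. 0 to 0.05 = standing as found (outer end up by about 28 degrees), 0.50 = pressed flat (level, end stop; its nose then lies under the plate). Stiff hinge: about 10 N down near the outer end moves it and it stays where it is left.
- tab_far_right (a point): on the upper face of that brass tab (20 wide, 44 long, 5 thick), 36 out from its hinge and 8 from its outer end; about 43 above the desk when standing, 26 when flat. The hinge line lies at plate y = -100 and 23.5 above the desk; the tab runs outward along plate -y.
- feeler_near_left (a joint): thin steel feeler pin (diameter 4) under the plate's near left corner, 1 below its underside: 0 at the start; if that corner dips, the plate pushes the pin down (m) and the pin stays down (about 0.005 after a full dip)
- feeler_near_right (a joint): thin steel feeler pin (diameter 4) under the plate's near right corner, 1 below its underside: 0 at the start; if that corner dips, the plate pushes the pin down (m) and the pin stays down (about 0.005 after a full dip)
- feeler_far_left (a joint): thin steel feeler pin (diameter 4) under the plate's far left corner, 1 below its underside: 0 at the start; if that corner dips, the plate pushes the pin down (m) and the pin stays down (about 0.005 after a full dip)
- feeler_far_right (a joint): thin steel feeler pin (diameter 4) under the plate's far right corner, 1 below its underside: 0 at the start; if that corner dips, the plate pushes the pin down (m) and the pin stays down (about 0.005 after a full dip)
- vial: small corked glass specimen vial, diameter 16, 33 tall, standing on the bed between the two left shim tabs, loose; not part of the job (origin at the centre of its underside)
- pin_cup: small aluminium pin cup, diameter 20, 24 tall, standing on the bed between the two right shim tabs, loose; not part of the job (origin at the centre of its underside)
- jar: ribbed glass relaxing jar with ground lid and knob, diameter 82, 98 tall, loose; not part of the job (origin at the centre of its underside)
- spot_plate: white porcelain spot plate, 90 x 110 x 9, loose; not part of the job (origin at the centre of its underside)
- caliper: steel vernier caliper lying flat, 210 long, 7 thick, loose; not part of the job (origin at the centre of its underside)
- probe: chrome dissecting probe lying flat, 136 long, loose; not part of the job (origin at the centre of its underside)
- pinning_block: stepped wooden pinning block, 90 x 50, up to 36 tall, loose; not part of the job (origin at the centre of its underside)

How it is judged:
By the outcome, as a careful person would: the job done as asked, in the order asked, and still so for the second after the job is handed in, with the robot touching nothing.
It also fails if it takes over 48 s, if anything falls off the work surface, if the arm or the gripper's body presses on something with over 40 N, if the wrist force passes 120 N, or if a joint passes its speed limit or range.

## Working session

There is one attempt and no reset: what is moved stays moved. The work goes in short steps, Python scripts to look and compute and a tool call to move; the robot and the scene stay as the last step left them, time stands still between calls to the robot, and variables do not carry over. Pictures are saved under pics/ and viewed, on a budget of 10 in all, crops included, one or two more only if the job needs it, and the job is handed in when it is done.

Besides the shell and the picture viewer there is one more tool, called after "Emit:" by a JSON object that holds its "fn" and its "kwargs". send_rows: Moves the arm, as the interface text tells. Its arguments: {"type":"object","properties":{"series":{"type":"string"},"newtons":{"type":"number"}},"required":["series"]}

```bash
mkdir -p pics
python3 - <<'E'
from station import *
import cv2
for n in("top","scene"):
    cv2.imwrite(f"pics/{n}0.png",camera(n)[:,:,::-1]); i=camera_info(n); print(n,i["K"],i["R"],i["t"])
print(get_obs())
E
```

```text
top [[421.90061513   0.         279.75376469]
 [  0.         421.90061513 207.87370706]
 [  0.           0.           1.        ]] [[-0.00315973 -0.99978542 -0.02047246]
 [-0.98478848  0.00666772 -0.17362949]
 [ 0.17372874  0.01961242 -0.98459823]] [0.01724843 0.59410516 1.16964731]
scene [[538.43607062   0.         284.46943057]
 [  0.         538.43607062 216.6464952 ]
 [  0.           0.           1.        ]] [[ 0.68037652  0.73268711  0.01604343]
 [ 0.58125931 -0.52616842 -0.62071283]
 [-0.44634674  0.43164382 -0.78387384]] [-0.41604778 -0.32426797  1.6222709 ]
{'time_s': 0.1, 'qpos': array([-1.37358551e+00,  3.00433034e-01,  1.52152229e+00, -1.67442217e-05,
        1.32069523e+00, -6.65939762e-02]), 'joint_vel': array([-0.00023977, -0.0027182 , -0.00184425,  0.00051851,  0.00101689,
        0.00097905]), 'tau': array([ 1.46340280e-03, -5.32638502e+01, -3.53279757e+01,  7.09460699e-02,
        2.35438946e-02, -6.11528935e-05]), 'ee_pos': array([ 0.14336519, -0.53074096,  0.20493208]), 'eef_rot': array([-1.57074211e+00,  1.05662819e-03, -1.30698736e+00]), 'force': array([-0.73878565, -0.79256832,  0.38164127]), 'moment': array([ 0.00487238,  0.06363811, -0.07158047]), 'grip_width': 0.09382714472265699}
```

View pics/top0.png

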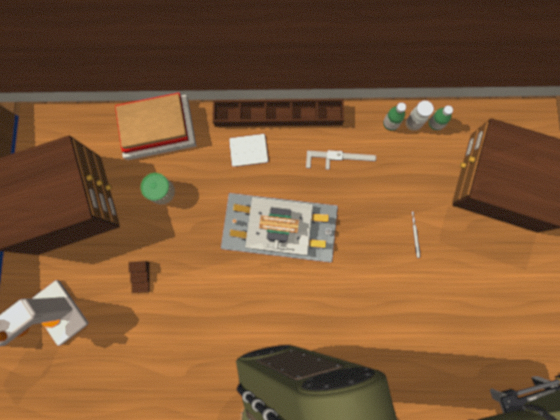

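View pics/scene0.png

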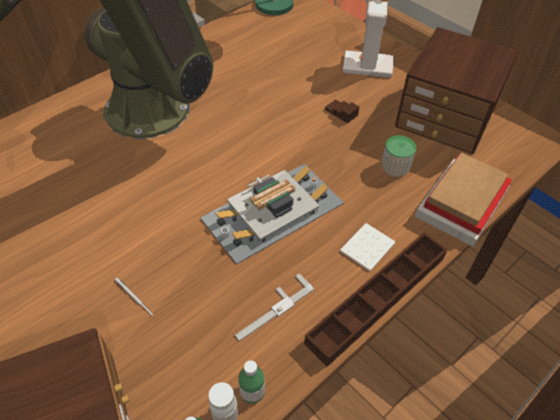

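The top view shows the bed at about (222–338, 193–262), with brass tabs near (241,209), (236,234), (321,217) and (317,243). The scene view agrees, with the bed centred near (272,212). Next I'll measure the bed and tabs in both views.

```bash
cat > h.py <<'E'
from station import *
import numpy as np, cv2
def ray(n,uv,z):
    i=camera_info(n); K,R,t=map(np.array,(i["K"],i["R"],i["t"])); c=-R.T@t
    d=R.T@np.linalg.solve(K,[uv[0],uv[1],1]); return c+d*(z-c[2])/d[2]
def proj(n,X):
    i=camera_info(n); p=np.array(i["K"])@(np.array(i["R"])@X+np.array(i["t"])); return p[:2]/p[2]
E
python3 - <<'E'
from h import *
out=[]
for n,(x0,y0,x1,y1) in {"top":(210,180,350,275),"scene":(190,155,350,265)}.items():
    im=cv2.imread(f"pics/{n}0.png"); h=cv2.cvtColor(im,cv2.COLOR_BGR2HSV)
    roi=np.zeros(h.shape[:2],np.uint8); roi[y0:y1,x0:x1]=1
    br=cv2.inRange(h,(12,150,120),(28,255,255))*roi
    # non-wood = bed+plate: low saturation
    g=cv2.inRange(h,(0,0,60),(180,75,255))*roi
    g=cv2.morphologyEx(g,cv2.MORPH_CLOSE,np.ones((9,9)))
    c=max(cv2.findContours(g,0,2)[0],key=cv2.contourArea); hull=cv2.convexHull(c)
    r=cv2.approxPolyDP(hull,6,True)[:,0]
    print(n,"bed")
    for p in r: print(p,ray(n,p,.006).round(4))
    # fitted lines not needed: rectangle on plane
    W=np.array([ray(n,p,.006)[:2]*1000 for p in hull[:,0]],np.float32); print(cv2.minAreaRect(W))
    # plate: bright low sat
    pl=cv2.inRange(h,(0,0,150),(180,60,255))*roi
    out.append(cv2.resize(im[y0:y1,x0:x1],(560,300 if n=="top" else 300),interpolation=cv2.INTER_CUBIC))
    print("bed hsv",h[(y0+y1)//2,x0+18])
cv2.imwrite("pics/crop0.png",np.vstack(out))
E
```

```text
top bed
[229 194] [0.6461 0.169  0.006 ]
[335 205] [ 0.61   -0.1507  0.006 ]
[331 261] [ 0.443  -0.1347  0.006 ]
[222 248] [0.4826 0.1869 0.006 ]
((545.2610473632812, 17.304763793945312), (331.1051940917969, 170.6097412109375), 82.79510498046875)
bed hsv [ 75   7 153]
scene bed
[343 202] [0.6523 0.1696 0.006 ]
[237 263] [ 0.613  -0.1552  0.006 ]
[201 219] [ 0.4501 -0.1374  0.006 ]
[256 178] [0.4373 0.0572 0.006 ]
[303 164] [0.4846 0.1874 0.006 ]
((534.033935546875, 18.538070678710938), (331.3974609375, 201.63499450683594), 82.69879150390625)
bed hsv [ 13 144 175]
```

View pics/crop0.png

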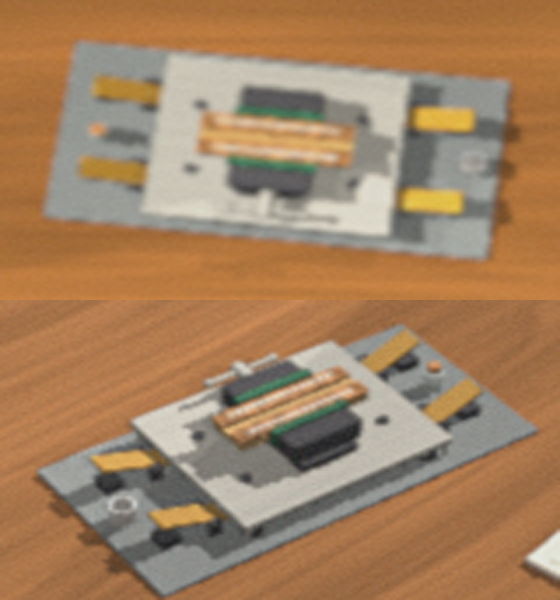

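The crop confirms the layout: bed 331×171 (expected 330×170) and yaw about -0.126 rad. The vial stands between the left tabs and the cup between the right tabs. Now the tab positions in the plate frame and the arm moves.

```bash
cat >> h.py <<'E'
C=np.array([.548,.017]); YAW=-.126
ex=np.array([np.cos(YAW),np.sin(YAW)]); ey=np.array([-ex[1],ex[0]])
def toP(w): d=np.array(w)[:2]-C; return np.array([d@ex,d@ey])
def toW(x,y,z): return np.r_[C+x*ex+y*ey,z]
from scipy.spatial.transform import Rotation as Ro
def tgt(x,y,z,yaw=YAW+np.pi/2):
    "shift (cm, tool axes) and turn (5deg units) from the present pose to plate-frame x,y at height z, tool down"
    o=get_obs(); R0=Ro.from_euler("xyz",o["eef_rot"]); best=[]
    for k in(0,np.pi):
        R1=Ro.from_euler("xyz",[-np.pi/2,0,yaw+k]); best.append((R0.inv()*R1).as_rotvec())
    r=min(best,key=np.linalg.norm)
    return np.r_[np.degrees(r)/5,R0.inv().apply(toW(x,y,z)-o["ee_pos"])*100].round(2)
E
python3 - <<'E'
from h import *
for n,(x0,y0,x1,y1) in {"top":(210,180,350,275),"scene":(190,155,350,265)}.items():
    im=cv2.imread(f"pics/{n}0.png"); h=cv2.cvtColor(im,cv2.COLOR_BGR2HSV)
    roi=np.zeros(h.shape[:2],np.uint8); roi[y0:y1,x0:x1]=1
    m=cv2.inRange(h,(15,150,110),(30,255,255))*roi
    k,l,s,c=cv2.connectedComponentsWithStats(m)
    for j in range(1,k):
        if 30<s[j,4]<250: print(n,c[j].round(1),s[j],(toP(ray(n,c[j],.036))*1000).round(1))
print(tgt(-.062,-.077,.10))
E
```

```text
top [241.1 208.1] [234 205  15   7  73] [ 34.7 116.5]
top [320.  217.5] [313 214  15   8  91] [  34.7 -116.4]
top [237.9 233.5] [231 231  15   6  71] [-40.7 115.4]
top [316.9 243.2] [310 240  15   7  83] [ -41.  -115.4]
top [240.3 258.1] [231 252  21  13  58] [-110.3   98.5]
top [341.2 263.7] [333 258  17  13  44] [ -90.9 -190.5]
top [223.2 265.7] [213 260  20  11  60] [-137.9  144.6]
top [283.2 267.8] [274 260  18  15  75] [-122.7  -27.3]
top [318.8 267.4] [309 263  19   9  41] [-109.3 -128.1]
scene [300.3 174.8] [295 168  11  13  40] [-34.5 113.1]
[ 0.000e+00  4.470e+00 -1.000e-02 -3.755e+01  1.054e+01  4.468e+01]
```

Emit:
{"fn": "send_rows", "kwargs": {"series": "0 0.4 0 -3.7 0 4.4 -1;0 0.8 0 -7.4 0 8.8 -1;0 1.3 0 -11 0 13 -1;0 1.7 0 -15 0 18 -1;0 2.1 0 -18.5 0 22 -1;0 2.6 0 -22 0 26.5 -1;0 3 0 -26 0 31 -1;0 3.6 0 -30 0 36 -1;0 4.2 0 -34 0 40.5 -1;0 4.47 0 -37.5 0 44.7 -1", "newtons": 20}}

```text
time_s: 0.93
ee_pos: [0.3826, -0.1874, 0.2055]
eef_rot: [-1.571, -0.0, -1.7]
force: [-0.3, -1.3, -0.5]
grip_width: 0.0308
```

Emit:
{"fn": "send_rows", "kwargs": {"series": "0 0 0 0 0 0 -1;0 0 0 0 0 0 -1;0 0 0 0 0 0 -1;0 0 0 0 0 0 -1;0 0 0 0 0 0 -1;0 0 0 0 0 0 -1;0 0 0 0 0 0 -1;0 0 0 0 0 0 -1;0 0 0 0 0 0 -1;0 0 0 0 0 0 -1"}}

```text
time_s: 1.77
ee_pos: [0.382, -0.1896, 0.2055]
eef_rot: [-1.571, -0.0, -1.697]
force: [0.8, 0.0, -0.7]
grip_width: 0.0006
```

```bash
sed -i 's/C=np.array.*;/C=np.array([.5465,.017]);/' h.py
python3 - <<'E'
from h import *
o=get_obs(); print(o["time_s"],o["ee_pos"],o["eef_rot"],o["force"],o["grip_width"])
print(tgt(-.062,-.077,.05))
a=camera("top");b=camera("scene")
print(proj("top",o["ee_pos"]),proj("scene",o["ee_pos"]))
E
```

```text
1.7667 [ 0.38198609 -0.1895595   0.20545864] [-1.57076360e+00 -3.45296029e-05 -1.69734254e+00] [ 0.78971414  0.01860557 -0.70797136] 0.0005530607374575102
[-0.000e+00 -1.000e-02  0.000e+00 -1.486e+01  1.555e+01  7.520e+00]
[362.23105783 282.01045781] [154.52781199 158.73380734]
```

Emit:
{"fn": "send_rows", "kwargs": {"series": "0 0 0 -3 0 1.5 -1;0 0 0 -6 0 3 -1;0 0 0 -9 0 4.5 -1;0 0 0 -12 1 6 -1;0 0 0 -14.9 2 7.5 -1;0 0 0 -14.9 5 7.5 -1;0 0 0 -14.9 8 7.5 -1;0 0 0 -14.9 11 7.5 -1;0 0 0 -14.9 14 7.5 -1;0 0 0 -14.9 15 7.5 -1"}}

```text
time_s: 2.7
ee_pos: [0.4734, -0.0506, 0.0519]
eef_rot: [-1.576, 0.0, -1.697]
force: [-0.7, 0.3, -0.2]
grip_width: 0.0006
```

Run:
```python
from h import *
o=get_obs(); print(o["time_s"],o["ee_pos"],o["eef_rot"],o["force"])
print(tgt(-.062,-.077,.036))
out=[]
for n,(x0,y0,x1,y1) in {"top":(210,180,350,275),"scene":(190,155,350,265)}.items():
    out.append(cv2.resize(camera(n)[y0:y1,x0:x1,::-1],(560,300),interpolation=cv2.INTER_CUBIC))
    s=np.array([560/(x1-x0),300/(y1-y0)]); p=((proj(n,o["ee_pos"])-[x0,y0])*s); print(n,p, [((proj(n,toW(sx*.062,sy*.077,.036))-[x0,y0])*s).round() for sx in(-1,1) for sy in(-1,1)])
cv2.imwrite("pics/c1.png",np.vstack(out))
```

```text
2.7 [ 0.47337681 -0.05058624  0.05190298] [-1.57585631e+00  3.06352422e-04 -1.69680013e+00] [-0.68752969  0.30197271 -0.16566376]
[ 0.06 -0.   -0.    0.08  1.59  0.21]
top [370.81622794 219.70033771] [array([371., 219.]), array([160., 199.]), array([391.,  86.]), array([183.,  67.])]
scene [148.67706829 108.54451486] [array([151., 121.]), array([324.,  52.]), array([247., 209.]), array([425., 133.])]
```

View pics/c1.png

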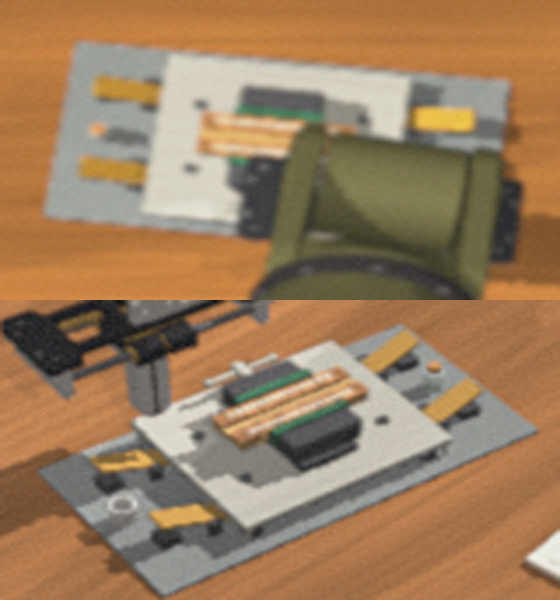

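The fingertips are over the near right corner, at about (150,410) in the lower crop, well inside the plate edge and clear of the tab. I'll press gently.

Emit:
{"fn": "send_rows", "kwargs": {"series": "0 0 0 0.1 0.4 0.2 -1;0 0 0 0.1 0.8 0.2 -1;0 0 0 0.1 1.2 0.2 -1;0 0 0 0.1 1.4 0.2 -1;0 0 0 0.1 1.6 0.2 -1;0 0 0 0.1 1.7 0.2 -1;0 0 0 0.1 1.8 0.2 -1;0 0 0 0.1 1.8 0.2 -1;0 0 0 0.1 1.8 0.2 -1;0 0 0 0.1 1.8 0.2 -1"}}

```text
time_s: 3.63
ee_pos: [0.4771, -0.0523, 0.0375]
eef_rot: [-1.571, 0.0, -1.697]
force: [-0.4, -0.2, 1.3]
grip_width: 0.0007
```

Emit:
{"fn": "send_rows", "kwargs": {"series": "0 0 0 0 0.05 0 -1;0 0 0 0 0.1 0 -1;0 0 0 0 0.15 0 -1;0 0 0 0 0.2 0 -1;0 0 0 0 0.25 0 -1;0 0 0 0 0.25 0 -1;0 0 0 0 0.25 0 -1;0 0 0 0 0.25 0 -1;0 0 0 0 0.25 0 -1;0 0 0 0 0.25 0 -1"}}

```text
time_s: 4.47
ee_pos: [0.4771, -0.0524, 0.035]
eef_rot: [-1.571, -0.0, -1.697]
force: [-1.3, -2.0, 3.8]
grip_width: 0.0005
```

Emit:
{"fn": "send_rows", "kwargs": {"series": "0 0 0 0 0.05 0 -1;0 0 0 0 0.1 0 -1;0 0 0 0 0.15 0 -1;0 0 0 0 0.2 0 -1;0 0 0 0 0.2 0 -1;0 0 0 0 0.2 0 -1;0 0 0 0 0.2 0 -1;0 0 0 0 0.2 0 -1;0 0 0 0 0.2 0 -1;0 0 0 0 0.2 0 -1"}}

```text
time_s: 5.3
ee_pos: [0.4771, -0.0523, 0.0329]
eef_rot: [-1.571, -0.0, -1.697]
force: [-3.8, -3.1, 3.0]
grip_width: 0.0004
```

Emit:
{"fn": "send_rows", "kwargs": {"series": "0 0 0 0 0.05 0 -1;0 0 0 0 0.1 0 -1;0 0 0 0 0.15 0 -1;0 0 0 0 0.2 0 -1;0 0 0 0 0.25 0 -1;0 0 0 0 0.3 0 -1;0 0 0 0 0.3 0 -1;0 0 0 0 0.3 0 -1;0 0 0 0 0.3 0 -1;0 0 0 0 0.3 0 -1"}}

```text
time_s: 6.13
ee_pos: [0.4771, -0.0524, 0.0304]
eef_rot: [-1.571, -0.0, -1.697]
force: [-8.2, -2.0, 15.2]
grip_width: 0.0006
```

Run:
```python
from h import *
for _ in range(3):
    im=camera("scene"); o=get_obs(); print(o["ee_pos"],o["force"])
cv2.imwrite("pics/c2.png",cv2.resize(im[155:265,190:350,::-1],(800,550),interpolation=cv2.INTER_CUBIC))
```

```text
[ 0.47709447 -0.05239516  0.03048836] [-7.90623634 -1.99372153 14.94023676]
[ 0.4770807  -0.05238245  0.0304752 ] [-7.53443652 -1.65665963 14.06433936]
[ 0.47711735 -0.05240503  0.03048623] [-7.94701061 -2.74095929 15.00567498]
```

View pics/c2.png

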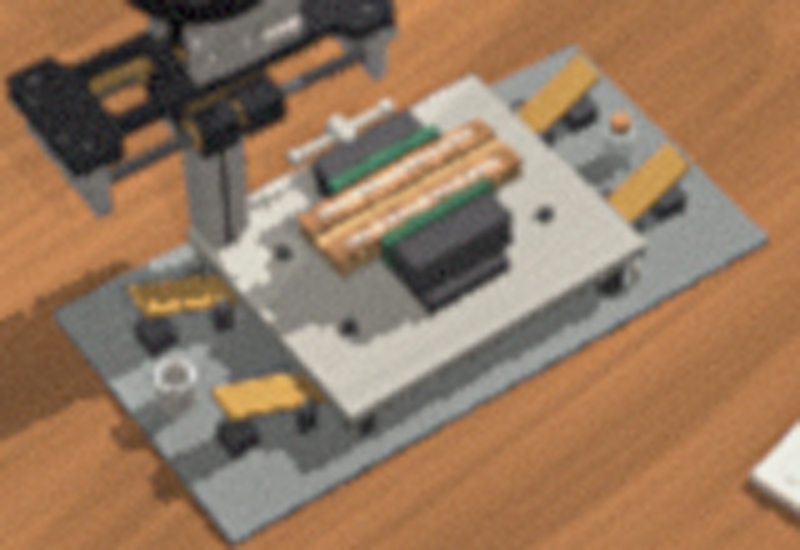

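The near right corner gave: about 3–4 N from z 35 to 33 mm, then a hard stop at z 30.4 mm with 15 N. The picture shows the tips on the plate corner at (215,235), clear of the tab. I'll release, then check the neighbouring near left corner as a firm reference.

Emit:
{"fn": "send_rows", "kwargs": {"series": "0 0 0 0 -0.2 0 -1;0 0 0 0 -0.4 0 -1;0 0 0 0 -0.6 0 -1;0 0 0 0 -1 0 -1;0 0 0 0 -3 0 -1;0 0 0 0 -6 0 -1;0 0 0 0 -9 0 -1;0 0 0 -2 -9 0 -1;0 0 0 -5 -9 0 -1;0 0 0 -8 -9 0 -1"}}

```text
time_s: 7.12
ee_pos: [0.4874, 0.0278, 0.1205]
eef_rot: [-1.57, 0.0, -1.699]
force: [0.1, -0.3, -0.2]
grip_width: 0.0002
```

Emit:
{"fn": "send_rows", "kwargs": {"series": "0 0 0 -3 0 0 -1;0 0 0 -6 0 0 -1;0 0 0 -7.4 0 0 -1;0 0 0 -7.4 2 0 -1;0 0 0 -7.4 4 0 -1;0 0 0 -7.4 6 0 -1;0 0 0 -7.4 7 0 -1;0 0 0 -7.4 7.6 0 -1;0 0 0 -7.4 7.8 0 -1;0 0 0 -7.4 7.8 0 -1"}}

```text
time_s: 7.95
ee_pos: [0.4967, 0.1005, 0.0422]
eef_rot: [-1.571, 0.0, -1.697]
force: [-0.2, -0.5, -0.0]
grip_width: 0.0003
```

Run:
```python
from h import *
o=get_obs(); print(o["time_s"],o["ee_pos"],o["eef_rot"],o["force"])
print(tgt(-.062,.077,.036))
```

```text
7.95 [0.49671701 0.10046836 0.04223742] [-1.57053534e+00  1.26470238e-04 -1.69721368e+00] [-0.20447758 -0.50419495 -0.01732902]
[-0.   -0.   -0.   -0.04  0.62 -0.21]
```

Emit:
{"fn": "send_rows", "kwargs": {"series": "0 0 0 0 0 -0.2 -1;0 0 0 0 0.2 -0.2 -1;0 0 0 0 0.4 -0.2 -1;0 0 0 0 0.5 -0.2 -1;0 0 0 0 0.6 -0.2 -1;0 0 0 0 0.65 -0.2 -1;0 0 0 0 0.7 -0.2 -1;0 0 0 0 0.7 -0.2 -1;0 0 0 0 0.7 -0.2 -1;0 0 0 0 0.7 -0.2 -1"}}

```text
time_s: 8.78
ee_pos: [0.4947, 0.1007, 0.0361]
eef_rot: [-1.57, 0.0, -1.697]
force: [-7.0, -1.0, 16.9]
grip_width: 0.0004
```

The near left corner is hard at z 36.1 mm with 17 N, so near right is the sprung one. Lifting and moving to its tab.

Emit:
{"fn": "send_rows", "kwargs": {"series": "0 0 0 0 -0.3 0 -1;0 0 0 0 -2 0 -1;0 0 0 0 -5 0 -1;0 0 0 0 -8.5 0 -1;0 0 0 3 -8.5 0.5 -1;0 0 0 7 -8.5 1 -1;0 0 0 11 -8.5 1.5 -1;0 0 0 15 -8.5 2 -1;0 0 0 18 -8.5 2.4 -1;0 0 0 21.3 -8.5 2.4 -1"}}

```text
time_s: 9.62
ee_pos: [0.4915, -0.1154, 0.1201]
eef_rot: [-1.57, -0.0, -1.698]
force: [0.0, -0.2, 0.4]
grip_width: 0.0005
```

Emit:
{"fn": "send_rows", "kwargs": {"series": "0 0 0 0 0 0 -1;0 0 0 0 0 0 -1;0 0 0 0 0 0 -1;0 0 0 0 2 0 -1;0 0 0 0 4 0 -1;0 0 0 0 6 0 -1;0 0 0 0 6 0 -1;0 0 0 0 6 0 -1;0 0 0 0 6 0 -1;0 0 0 0 6 0 -1"}}

```text
time_s: 10.45
ee_pos: [0.4922, -0.1134, 0.0613]
eef_rot: [-1.569, -0.0, -1.696]
force: [0.2, 0.4, 1.5]
grip_width: 0.0009
```

Run:
```python
from h import *
o=get_obs(); print(o["time_s"],o["ee_pos"],o["eef_rot"],o["force"])
print(tgt(-.038,-.137,.026))
im=camera("scene"); print((proj("scene",toW(-.038,-.136,.043))-[190,155])*5,(proj("scene",o["ee_pos"])-[190,155])*5)
cv2.imwrite("pics/c3.png",cv2.resize(im[155:265,190:350,::-1],(800,550),interpolation=cv2.INTER_CUBIC))
```

```text
10.45 [ 0.49221713 -0.11339706  0.06126532] [-1.56885568e+00 -3.09740360e-04 -1.69647855e+00] [0.23022763 0.43729004 1.49918633]
[-0.02  0.    0.    0.08  3.53 -0.06]
[138.51809415 296.78645027] [135.70816545 274.15874858]
```

View pics/c3.png

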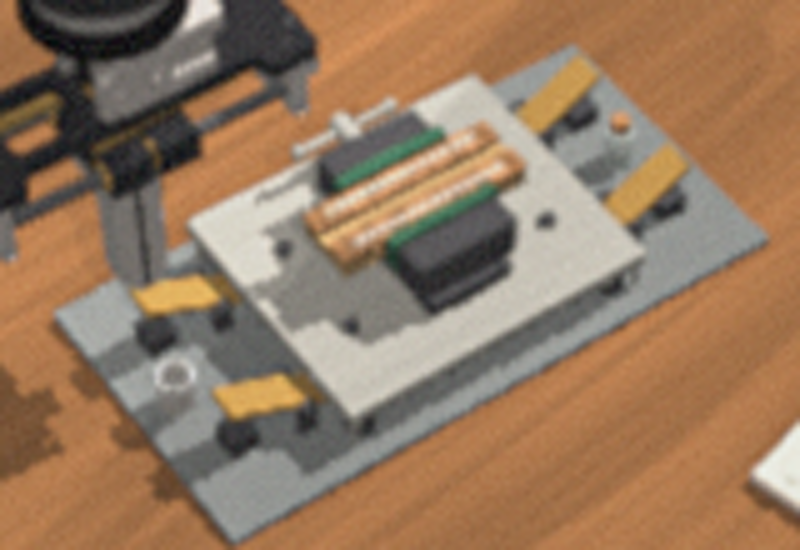

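The tips hover over the outer end of the near right tab, whose end edge runs (135,288)–(150,312); the aim is about 6 mm too far out. I'll shift inward and press.

Emit:
{"fn": "send_rows", "kwargs": {"series": "0 0 0 -0.5 0.6 0.2 -1;0 0 0 -0.5 1.2 0.2 -1;0 0 0 -0.5 1.6 0.2 -1;0 0 0 -0.5 2 0.2 -1;0 0 0 -0.5 2.3 0.2 -1;0 0 0 -0.5 2.6 0.2 -1;0 0 0 -0.5 2.9 0.2 -1;0 0 0 -0.5 3.1 0.2 -1;0 0 0 -0.5 3.3 0.2 -1;0 0 0 -0.5 3.4 0.2 -1"}}

```text
time_s: 11.33
ee_pos: [0.4949, -0.1102, 0.0266]
eef_rot: [-1.569, -0.002, -1.697]
force: [-1.4, -9.1, 12.9]
grip_width: 0.0003
```

Emit:
{"fn": "send_rows", "kwargs": {"series": "0 0 0 0 0.05 0 -1;0 0 0 0 0.1 0 -1;0 0 0 0 0.15 0 -1;0 0 0 0 0.2 0 -1;0 0 0 0 0.2 0 -1;0 0 0 0 0.2 0 -1;0 0 0 0 0.2 0 -1;0 0 0 0 0.2 0 -1;0 0 0 0 0.2 0 -1;0 0 0 0 0.2 0 -1"}}

```text
time_s: 12.17
ee_pos: [0.4951, -0.1103, 0.0256]
eef_rot: [-1.568, -0.002, -1.697]
force: [-6.6, -6.9, 23.3]
grip_width: 0.0006
```

Emit:
{"fn": "send_rows", "kwargs": {"series": "0 0 0 0 -0.2 0 -1;0 0 0 0 -0.6 0 -1;0 0 0 0 -2 0 -1;0 0 0 0 -5 0 -1;0 0 0 0 -8 0 -1;0 0 0 3 -11 0 -1;0 0 0 6 -13 -2 -1;0 0 0 9 -14 -4 -1;0 0 0 12 -14 -6 -1;0 0 0 15 -14 -8 -1"}}

```text
time_s: 13.0
ee_pos: [0.3948, -0.2486, 0.1645]
eef_rot: [-1.57, -0.0, -1.697]
force: [1.0, -0.5, -0.2]
grip_width: 0.0007
```

Run:
```python
from h import *
im=camera("scene")[:,:,::-1]; t=camera("top")[:,:,::-1]; cv2.imwrite("pics/t4.png",t)
o=get_obs(); print(o["time_s"],o["ee_pos"],o["force"])
a=cv2.resize(im[155:265,190:350],(560,300),interpolation=cv2.INTER_CUBIC);b=cv2.resize(t[180:275,210:350],(560,300),interpolation=cv2.INTER_CUBIC)
cv2.imwrite("pics/c4.png",np.vstack([b,a]))
for n,x in(("scene",im),("top",t)):
    d=cv2.absdiff(x,cv2.imread(f"pics/{n}0.png")).max(2)>70; k,l,s,c=cv2.connectedComponentsWithStats(d.astype(np.uint8))
    print(n,[(c[j].round().tolist(),int(s[j,4])) for j in range(1,k) if s[j,4]>6])
```

```text
13.1 [ 0.3933915  -0.2501854   0.16392648] [0.48094645 0.49014661 0.07041009]
scene [([195.0, 11.0], 132), ([210.0, 32.0], 309), ([216.0, 64.0], 57), ([191.0, 82.0], 930), ([93.0, 95.0], 854), ([109.0, 129.0], 115), ([142.0, 124.0], 65), ([122.0, 150.0], 687), ([143.0, 139.0], 25), ([139.0, 152.0], 16), ([141.0, 158.0], 48), ([130.0, 162.0], 61), ([138.0, 182.0], 102), ([221.0, 212.0], 17), ([221.0, 219.0], 51)]
top [([395.0, 303.0], 6591), ([277.0, 362.0], 2222), ([337.0, 351.0], 11), ([219.0, 399.0], 2115), ([350.0, 374.0], 264), ([535.0, 403.0], 1620), ([340.0, 383.0], 10), ([254.0, 404.0], 46), ([400.0, 409.0], 159), ([266.0, 414.0], 44)]
```

View pics/c4.png

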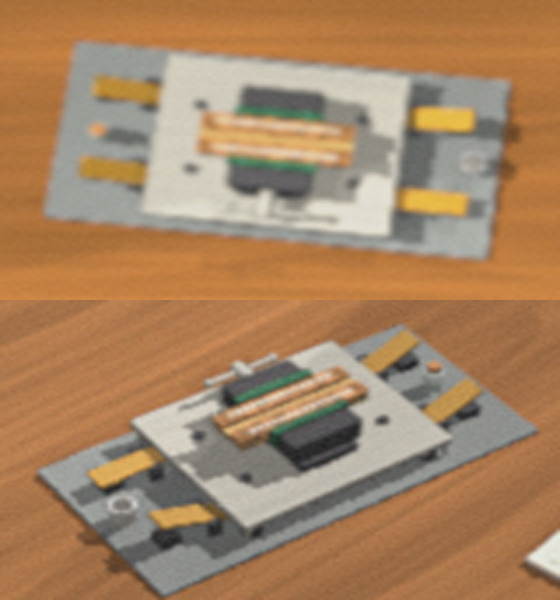

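The near right tab now lies flat (lower crop (125,468)). The other three tabs, the vial, the cup and the plate haven't moved, and the only image change in the work area is that tab.

```bash
python3 -c "
from station import *
print(hand_in())"
```

```text
the job is handed in; nothing more can be done
None
```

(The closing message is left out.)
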